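# Pin the hydraulic ram's rod to the test-stand clevis

### The arm

A 7-joint arm with a two-finger parallel gripper is mounted at the origin on the work surface. World frame = base frame: x ahead of the robot, y to its left, z up, the work surface at z = 0. Lengths are in m, angles in degrees, forces in N, time in s.
With the tool pointing down it reaches from about 0.425 to 0.875 m from the base axis. Payload 4.7 kg.
Tool frame: the origin (TCP) lies between the finger pads; the fingertips stand 11 mm ahead of it and the grasp point (between the pads) lies 8 mm behind it (env.tcp_to_tips is the distance from the TCP to the fingertips, in m); z points along the fingers, y is the line along which they close (so a half turn about z gives the same grasp; the last joint's range is limited). The gripper opens to 87 mm and grips with 3 to 60 N. Pads are 19 mm wide; open, the fingers measure 117 mm over their backs; the gripper's body (75 mm by 190 mm) begins 51 mm behind the grasp point.
Start: joints at [64.292, 18.392, -4.016, 83.108, 1.295, 78.541, -3.26], TCP at [0.29, -0.582, 0.234] pointing down, gripper open.
Joint ranges: [-163.93, 163.93], [-17.29, 119.83], [-79.2, 71.16], [3.27, 140.29], [-89.18, 269.18], [5.43, 117.66], [-154.24, 154.24]. Speed limits (degrees/s): [147.25, 147.25, 180, 180, 180, 180, 180].

### API

Orientations are given as [roll, pitch, yaw] about the fixed x, y, z axes, in that order (R = Rz(yaw) Ry(pitch) Rx(roll)).
In Python, from cell import env, viewer gives the robot as it stands.
- The arm moves only by the tool step_arm, never from a script. Its arguments are lists of equal length, an entry for each row: "delta_pos": the shift along the tool's x, y, z in units of 0.2 m (1.0 is 0.2 m), a list of three; "rot": the turn, a rotation vector about the tool's x, y, z in units of 1.5 rad (1.0 is 1.5 rad), a list of three; "gripper": the gripper command: -1 is shut, 1 is fully open, values between are in proportion. A call has 1 to 20 rows; each row is the pose to reach, as a shift and turn from the pose commanded when the call began, along the tool's axes at that moment; what a row does not reach only later rows make up. A row lasts 1/8 s, in which the tool goes at most 62.5 mm and 10.7 degrees, less where a joint would pass 70% of its speed; a pose out of reach is approached as far as the arm can. A call with a number of a shift or a turn outside -1 to 1 is refused whole. A call with a gripper value outside its range is refused whole. The fingers move at their own pace and stop on an object; "squeeze" is the grip in N (left out, the last holds). Time passes only in rows, so rows that repeat a pose let the fingers close. It gives the time, the measured TCP pose, the force, the opening and the grip force at its end, in the units of the state.
- env.get_obs(): the state, without advancing time (a new reading comes with each control period).
- viewer.read_camera(name): name is "side" or "top" or "wrist"; returns a dict with "img" (420x560x3 uint8, red, green, blue), "fx", "fy", "cx", "cy" (pixels), "pose" (4x4, takes a point from camera to world coordinates). Camera axes: x right, y down, z forward; pixel columns grow to the right and rows downward; lengths in m; the calibration is good to about 2 mm. A picture is of the moment at which its call begins. There is no depth.
- env.sign_off(): hands the job in; it is judged then, once.
The state is a dict: "time_s": time; "qpos": joint angles; "joint_velocities": joint speeds; "effort": joint torques, N m; "tool_pos": TCP position; "tool_rot": TCP orientation; "force": force on the tool from outside, world axes, zero at the start; "wrist_torque": the same for the moment, N m; "grip_width": finger opening in m; "grasp_force": force on a finger pad.
Only numpy, scipy, OpenCV 4.12 (cv2) and the standard library are available. Lean on these libraries where they do the work, as an engineer would, in place of code of your own. Each camera call takes 0.05 s, during which the arm holds its last target. There are 200 camera calls.

### The job

Get the ram ready for its pull test: slide its rod out until the hole in the rod eye lines up with the holes of the clevis, then take the red-handled pin from the rack and put it down through the upper cheek, the rod eye and the lower cheek until its flange rests on the upper cheek. Let go of it there, and leave the other two pins in the rack, and the red cup and the bearing ring where they are.

Things in the scene. Friction and masses are not known exactly. Their poses are not given: they have to be found in the camera images.
- stand: Fixed test stand: grey base plate 130 x 480 x 12 mm with a red ram and a clevis. Origin on the table below the clevis hole; z up, +y level from the clevis along the rod to the ram, x across. Ram 64 mm thick, top 92 mm above the table, oil ports to 106; its gland begins 187 mm from the hole. Level rod, 25 mm thick, axis 60 mm high. Yellow line on the plate, both sides of the rod, at y = 75 mm.
- clevis_hole (a point): Centre of the hole's mouth in the top of the clevis's upper cheek, 84 mm above the table; axes as the stand's. The clevis is a fork of two level bare aluminium cheeks, 56 mm wide (upper 72 to 84 mm, lower 36 to 48 mm above the table), with a vertical 18.5 mm hole through both. The rod's square steel eye (44 x 44 x 20 mm, vertical 18.5 mm hole) slides between them.
- lug (a point): Yellow square post (20 x 20 mm, sides along the stand's x and y) standing on the rod, for pushing or gripping it; point on its centre line, 108 mm above the table, 17 mm below its top. Moves with the rod. Its centre is 75 mm along the stand's +y from the eye's hole: the holes line up when the lug is 75 mm from the clevis hole, level with the yellow line on the base plate.
- rod (a joint): How far the rod is out of the ram, m: 0 fully in, grows as eye and lug move along the stand's -y to the clevis, 0.075 when the holes line up, 0.090 at its end stop (no stop at 0.075). Starts between 0 and 0.045. Slides with about 4 N of friction plus 15 N per m/s and stays where it is left.
- rack: Fixed plywood rack, 64 x 250 mm (x, y), top 80 mm above the table, origin on the table under its centre. Three pins hang upright by their flanges in its three 26 mm holes, 80 mm apart along y; which pin is in which hole varies.
- red_pin_grip (a point): Centre of the red handle of the pin to use: upright block 14 (its x) x 30 (y) x 40 mm (z). Below it a flange 34 mm across, 4 mm thick, its underside 24 mm below this point, then a steel shank 16 mm thick, 60 mm long, the last 12 mm tapering to 8 mm. Loose, about 0.16 kg. This point is 104 mm above the table in the rack, 108 mm when home in the clevis.
- red_pin_tip (a point): Centre of the lower end of the red-handled pin, 84 mm below its handle's centre. Fully home in the clevis it is 24 mm above the table, 60 mm below the clevis_hole point.
- blue_pin_grip (a point): Handle centre of the blue-handled pin in the rack: same handle, flange and 16 mm shank, but only 36 mm long, too short. Leave it.
- black_pin_grip (a point): Handle centre of the black-handled pin in the rack: same handle and flange, 60 mm long but 22 mm thick, too thick for the holes. Leave it.
- cup: Bystander: red plastic cup, 68 mm across, 60 mm high, origin at its underside.
- bearing: Bystander: steel bearing ring lying flat, 62 mm across, 18 mm high, origin at its underside.
Mind the look-alikes: they are no part of the job. Leave any orange look-alike of the part that bears red_pin_grip alone.

How it is judged:
By the outcome, as a careful person would: the job done as asked, in the order asked, and still so for the second after the job is handed in, with the robot touching nothing.
It also fails if it takes over 64 s, if anything falls off the work surface, if the arm or the gripper's body presses on something with over 40 N, if the wrist force passes 120 N, or if a joint passes its speed limit or range.

## Working session

There is one attempt and no reset: what is moved stays moved. The work goes in short steps, Python scripts to look and compute and a tool call to move; the robot and the scene stay as the last step left them, time stands still between calls to the robot, and variables do not carry over. Pictures are saved under pics/ and viewed, at most 10 in all, crops included, and the job is handed in when it is done.

Besides the shell and the picture viewer there is one more tool, called after "Call:" in YAML: its name, and indented under it one key for each argument. step_arm: Moves the arm, as the interface text tells. Shifts and turns lie within -1 to 1; 1 stands for 0.2 m of shift or 1.5 rad of turn. Its arguments: {"type":"object","properties":{"delta_pos":{"type":"array"},"rot":{"type":"array"},"gripper":{"type":"array"},"squeeze":{"type":"number"}},"required":["delta_pos","rot","gripper"]}

```bash
mkdir -p pics
cat > h.py <<'E'
import numpy as np, cv2
from cell import env, viewer
def cap(n):
    d=viewer.read_camera(n); d['bgr']=cv2.cvtColor(d['img'],cv2.COLOR_RGB2BGR); return d
def ray(d,u,v):
    P=np.array(d['pose']); r=P[:3,:3]@np.array([(u-d['cx'])/d['fx'],(v-d['cy'])/d['fy'],1]); return P[:3,3],r
def plane(d,u,v,z):
    o,r=ray(d,u,v); return o+r*(z-o[2])/r[2]
def proj(d,p):
    P=np.array(d['pose']); q=P[:3,:3].T@(np.array(p)-P[:3,3]); return q[0]/q[2]*d['fx']+d['cx'],q[1]/q[2]*d['fy']+d['cy']
E
python3 - <<'E'
from h import *
for n in ['top','side']:
    d=cap(n); cv2.imwrite(f'pics/{n}0.png',d['bgr']); print(n,d['fx'],np.round(d['pose'],3).tolist())
o=env.get_obs();print(o['tool_pos'],o['tool_rot'],o['time_s'],o['grip_width'])
E
```

```text
top 445.0004510345137 [[0.008, -0.995, 0.103, 0.447], [-0.999, -0.013, -0.043, -0.041], [0.044, -0.103, -0.994, 0.919], [0.0, 0.0, 0.0, 1.0]]
side 412.3093787936787 [[0.999, -0.039, 0.014, 0.528], [-0.038, -0.727, 0.686, -0.622], [-0.017, -0.685, -0.728, 0.703], [0.0, 0.0, 0.0, 1.0]]
[ 0.28993609 -0.58120658  0.23256316] [-1.79899662e+02  4.17364531e-03  2.65168931e+01] 0.1 0.0870851375633178
```

View pics/top0.png

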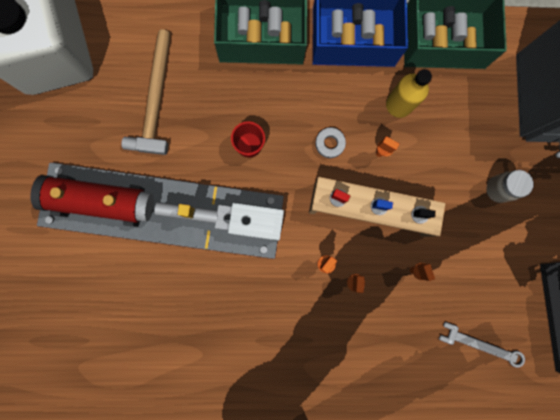

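View pics/side0.png

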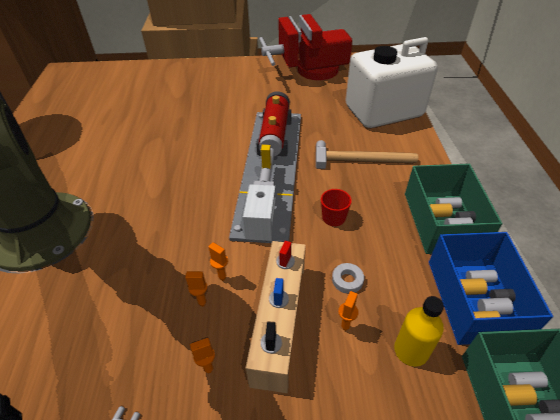

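The top view shows the red pin's handle at (340,196), blue at (382,204) and black at (424,213). The clevis hole is at (246,220), the lug at (184,210), and the line's two ends at (214,192) and (207,238). The orange look-alikes are at (387,147), (327,264), (356,284) and (424,272). The pin I want is the one at (340,196), because it has a pure red handle and hangs in the rack. I'll measure it and confirm with a crop.

```bash
cat > m.py <<'E'
from h import *
def blobs(d,box,f):
    x0,y0,x1,y1=box; im=d['img'][y0:y1,x0:x1].astype(int); m=f(im[...,0],im[...,1],im[...,2]).astype(np.uint8)
    n,l,s,c=cv2.connectedComponentsWithStats(m)
    return sorted([(int(s[i,4]),(s[i,:2]+[x0,y0]).tolist(),s[i,2:4].tolist(),(c[i]+[x0,y0]).round(1).tolist()) for i in range(1,n) if s[i,4]>5],reverse=True)[:4]
red=lambda r,g,b:(r>110)&(g<60)&(b<60)
yel=lambda r,g,b:(r>120)&(g>90)&(b<80)
dark=lambda r,g,b:(r+g+b<200)
def tri(a,pa,b,pb):
    o1,r1=ray(a,*pa);o2,r2=ray(b,*pb)
    t=np.linalg.lstsq(np.c_[r1,-r2],o2-o1,rcond=None)[0]; p,q=o1+r1*t[0],o2+r2*t[1]
    return ((p+q)/2).round(4),np.linalg.norm(p-q).round(4)
E
python3 - <<'E'
from m import *
t=cap('top');s=cap('side')
print('T red',blobs(t,(315,178,360,215),red)); print('S red',blobs(s,(270,235,300,270),red))
print('T yel',blobs(t,(165,180,225,255),yel)); print('S yel',blobs(s,(235,140,300,200),yel))
print('T hole',blobs(t,(235,208,262,232),lambda r,g,b:(r+g+b<330))); print('S hole',blobs(s,(250,184,272,206),lambda r,g,b:(r+g+b<330)))
a=cv2.resize(t['bgr'][170:260,150:450],(780,234),interpolation=cv2.INTER_CUBIC)
b=cv2.resize(s['bgr'][140:280,225:365],(350,350),interpolation=cv2.INTER_CUBIC)
o=np.zeros((590,780,3),np.uint8);o[:234]=a;o[236:586,:350]=b
c=cv2.resize(t['bgr'][180:220,320:360],(350,350),interpolation=cv2.INTER_CUBIC);o[236:586,400:750]=c
cv2.imwrite('pics/c1.png',o)
E
```

```text
T red [(117, [334, 189], [15, 13], [340.8, 194.9])]
S red [(100, [280, 241], [12, 14], [285.2, 247.1])]
T yel [(357, [165, 245], [60, 10], [188.2, 251.1]), (129, [178, 204], [12, 14], [183.6, 210.0]), (31, [206, 231], [4, 17], [207.4, 237.6]), (22, [212, 182], [13, 3], [219.6, 182.5])]
S yel [(540, [235, 140], [15, 60], [239.8, 162.5]), (57, [297, 161], [3, 30], [298.4, 177.9]), (56, [260, 144], [11, 7], [265.0, 146.9]), (24, [280, 193], [13, 3], [286.4, 194.3])]
T hole [(57, [242, 216], [8, 9], [245.5, 220.1])]
S hole [(33, [257, 192], [7, 6], [259.8, 194.3])]
```

View pics/c1.png

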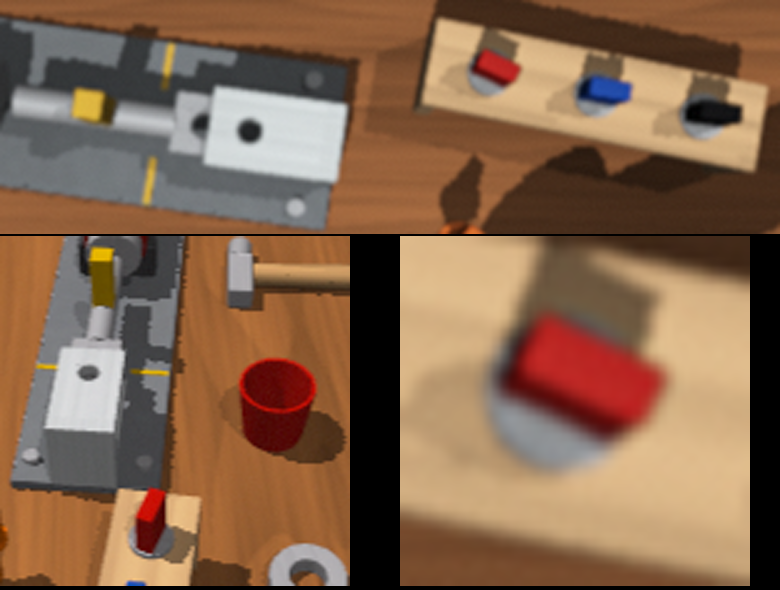

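The crop confirms it: a red handle on a flange, hanging in the rack's end hole at (340,196). Its handle is turned about 25° from the image's horizontal.

Run:
```python
from m import *
t=cap('top');s=cap('side')
H=plane(t,245.5,220.1,.084);L=plane(t,183.6,210.0,.125)
Hs=plane(s,259.8,194.3,.084);Ls=plane(s,265.0,146.9,.125)
print('hole',H,Hs,'lug',L,Ls,'dist',np.linalg.norm(H-L+[0,0,.041]))
print('line',plane(t,207.4,237.6,.012),plane(t,214.5,192,.012))
v=(L-H);print('yaw of +y dir',np.degrees(np.arctan2(v[1],v[0])))
im=t['bgr'];hsv=cv2.cvtColor(im,cv2.COLOR_BGR2HSV)
# handle top face: bright red
c=t['img'][180:215,318:362].astype(int)
for th in (130,150,170,185):
    m=((c[...,0]>th)&(c[...,1]<70)&(c[...,2]<70)).astype(np.uint8)
    ys,xs=np.nonzero(m); 
    if len(xs)<10: continue
    r=cv2.minAreaRect(np.c_[xs+318,ys+180].astype(np.float32)); b=cv2.boxPoints(r)
    W=np.array([plane(t,u,v,.124) for u,v in b])[:,:2]
    e1,e2=W[1]-W[0],W[2]-W[1]; e=e1 if np.linalg.norm(e1)>np.linalg.norm(e2) else e2
    print(th,len(xs),'rect',r,'ctr',W.mean(0).round(4),np.linalg.norm(e1).round(4),np.linalg.norm(e2).round(4),'long yaw',np.degrees(np.arctan2(e[1],e[0])).round(1))
# flange via side: base of pin
print('tri red',tri(t,(340.8,194.9),s,(285.2,247.1)))
m=(s['img'][235:275,265:310].astype(int)); m=((m[...,0]>120)&(m[...,1]<70)&(m[...,2]<70)); ys,xs=np.nonzero(m); print('S all red',len(xs),xs.mean()+265,ys.mean()+235, xs.min()+265,xs.max()+265,ys.min()+235,ys.max()+235)
# plate edges
print('plate corners',[plane(t,u,v,.012)[:2].round(3).tolist() for u,v in ((285,193),(276,257),(57,164),(38,225))])
```

```text
hole [0.50205345 0.00336898 0.084     ] [0.50243512 0.00176754 0.084     ] lug [0.51609126 0.11099774 0.125     ] [0.51690298 0.11016573 0.125     ] dist 0.1085403563109033
line [0.4705671  0.08317084 0.012     ] [0.56353784 0.07126131 0.012     ]
yaw of +y dir 82.56897241178916
130 110 rect ((341.34588623046875, 194.8390350341797), (14.896905899047852, 7.365692138671875), 24.443954467773438) ctr [ 0.5472 -0.1709] 0.0135 0.027 long yaw -113.9
150 96 rect ((341.5, 195.00001525878906), (14.310833930969238, 6.7082037925720215), 26.56505012512207) ctr [ 0.5469 -0.1712] 0.0123 0.0259 long yaw -116.0
170 81 rect ((341.73199462890625, 195.1031036376953), (14.0117769241333, 5.4828691482543945), 23.96249008178711) ctr [ 0.5467 -0.1716] 0.0101 0.0254 long yaw -113.4
185 46 rect ((341.20001220703125, 195.10000610351562), (12.074767112731934, 3.5777084827423096), 26.56505012512207) ctr [ 0.5467 -0.1706] 0.0066 0.0219 long yaw -116.0
tri red (array([ 0.5478, -0.1705,  0.1202]), np.float64(0.0007))
S all red 99 284.8181818181818 247.47474747474746 279 290 241 255
plate corners [[0.563, -0.073], [0.433, -0.056], [0.616, 0.389], [0.492, 0.419]]
```

Measured: hole ≈ (0.502, 0.003), lug ≈ (0.5165, 0.1106), so the rod has about 33 mm to go. The stand's yaw is about -7.3° and the red pin is at (0.547, -0.171). Top and side views agree to within 2 mm. Next I'll write a helper that turns a world target into move units.

```bash
cat >> h.py <<'E'
from scipy.spatial.transform import Rotation as Rn
def to(p,yaw):
    o=env.get_obs(); R=Rn.from_euler('xyz',o['tool_rot'],degrees=True)
    T=Rn.from_euler('xyz',[180,0,yaw],degrees=True)
    print('now',o['tool_pos'].round(4),np.round(o['tool_rot'],1),'t',o['time_s'],'| units',(R.inv().apply(np.array(p)-o['tool_pos'])/.2).round(3).tolist(),'rot',((R.inv()*T).as_rotvec()/1.5).round(3).tolist())
E
python3 -c "
from h import *
to([.47,-.31,.26],-7.3);to([.5165,.1106,.23],-7.3)"
```

```text
now [ 0.2901 -0.5815  0.2332] [-180.     0.    26.5] t 0.3 | units [1.411, -0.813, -0.134] rot [-0.0, 0.0, 0.393]
now [ 0.2901 -0.5815  0.2332] [-180.     0.    26.5] t 0.3 | units [2.558, -2.591, 0.017] rot [-0.0, 0.0, 0.393]
```

Call:
step_arm:
  delta_pos:
    - [1, -0.9, -0.1]
    - [1, -0.9, -0.1]
    - [1, -0.9, -0.1]
    - [1, -0.9, -0.1]
    - [1, -0.9, -0.1]
    - [1, -0.9, -0.1]
  rot:
    - [0, 0, 0.393]
    - [0, 0, 0.393]
    - [0, 0, 0.393]
    - [0, 0, 0.393]
    - [0, 0, 0.393]
    - [0, 0, 0.393]
  gripper:
    - [0.2]
    - [0.2]
    - [0.2]
    - [0.2]
    - [0.2]
    - [0.2]

```text
$.gripper[0]: bad value
```

```bash
python3 -c "
from h import *
to([.5165,.1106,.25],-7.3);to([.49,-.13,.25],-7.3)"
```

```text
now [ 0.2901 -0.5815  0.2332] [-180.     0.    26.5] t 0.3 | units [2.558, -2.591, -0.083] rot [-0.0, 0.0, 0.393]
now [ 0.2901 -0.5815  0.2332] [-180.     0.    26.5] t 0.3 | units [1.902, -1.574, -0.083] rot [-0.0, 0.0, 0.393]
```

Gripper entries must be plain numbers.

Call:
step_arm:
  delta_pos:
    - [1, -0.9, -0.1]
    - [1, -0.9, -0.1]
    - [1, -0.9, -0.1]
    - [1, -0.9, -0.1]
    - [1, -0.9, -0.1]
    - [1, -0.9, -0.1]
  rot:
    - [0, 0, 0.393]
    - [0, 0, 0.393]
    - [0, 0, 0.393]
    - [0, 0, 0.393]
    - [0, 0, 0.393]
    - [0, 0, 0.393]
  gripper: [0.2, 0.2, 0.2, 0.2, 0.2, 0.2]

```text
time_s: 1.05
tool_pos: [0.3898, -0.3297, 0.2541]
tool_rot: [180.0, -0.1, -7.0]
force: [0.1, -0.5, 0.4]
grip_width: 0.0524
grasp_force: 0.0
```

```bash
python3 -c "
from h import *
to([.5165,.1106,.25],-7.3);to([.49,-.13,.25],-7.3)"
```

```text
now [ 0.3898 -0.3297  0.2541] [ 1.8e+02 -1.0e-01 -7.0e+00] t 1.05 | units [0.359, -2.262, 0.019] rot [0.001, -0.001, 0.003]
now [ 0.3898 -0.3297  0.2541] [ 1.8e+02 -1.0e-01 -7.0e+00] t 1.05 | units [0.375, -1.052, 0.02] rot [0.001, -0.001, 0.003]
```

Call:
step_arm:
  delta_pos:
    - [0.36, -1, 0.02]
    - [0.36, -1, 0.02]
    - [0.36, -1, 0.02]
    - [0.36, -1, 0.02]
    - [0.36, -1, 0.02]
  rot:
    - [0, 0, 0.004]
    - [0, 0, 0.004]
    - [0, 0, 0.004]
    - [0, 0, 0.004]
    - [0, 0, 0.004]
  gripper: [0.2, 0.2, 0.2, 0.2, 0.2]

```text
time_s: 1.68
tool_pos: [0.486, -0.1418, 0.2493]
tool_rot: [-180.0, 0.0, -7.5]
force: [-0.4, -0.3, 0.2]
grip_width: 0.0521
grasp_force: 0.0
```

Call:
step_arm:
  delta_pos:
    - [0, -0.9, 0]
    - [0, -0.9, 0]
    - [0, -0.9, 0]
    - [0, -0.9, 0]
    - [0, -0.9, 0]
  rot:
    - [0, 0, 0]
    - [0, 0, 0]
    - [0, 0, 0]
    - [0, 0, 0]
    - [0, 0, 0]
  gripper: [0.2, 0.2, 0.2, 0.2, 0.2]

```text
time_s: 2.3
tool_pos: [0.5095, 0.0332, 0.2492]
tool_rot: [179.9, 0.0, -7.8]
force: [0.5, 0.2, 0.4]
grip_width: 0.0518
grasp_force: 0.0
```

```bash
python3 -c "
from m import *
to([.5165,.1106,.116],-7.3)
d=cap('wrist');cv2.imwrite('pics/w1.png',d['bgr']);print(np.round(d['pose'],3).tolist(),d['fx'])
print('pred hole',proj(d,[.5022,.0026,.084]),'lug top',proj(d,[.5165,.1106,.125]))"
```

```text
now [0.5095 0.0332 0.2492] [179.9   0.   -7.8] t 2.3 | units [-0.018, -0.389, 0.666] rot [0.001, 0.0, -0.006]
[[-0.136, -0.961, -0.241, 0.575], [-0.991, 0.132, 0.031, 0.024], [0.002, 0.243, -0.97, 0.401], [0.0, 0.0, 0.0, 1.0]] 371.96175941624097
pred hole (np.float64(308.4632652746365), np.float64(203.50098683106012)) lug top (np.float64(170.9527968858785), np.float64(215.62465659743697))
```

View pics/w1.png

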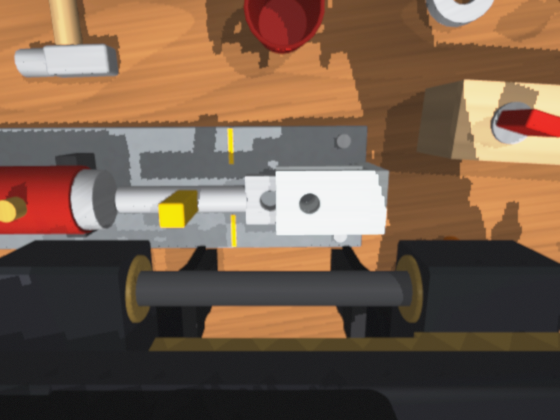

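The wrist view shows the clevis hole at (309,203), the prediction being (308.5,203.5). The lug top is at about (173,216), where expected. I'll move over the lug and descend.

Call:
step_arm:
  delta_pos:
    - [-0.02, -0.39, 0]
    - [-0.02, -0.39, 0]
    - [-0.02, -0.39, 0.3]
    - [-0.02, -0.39, 0.55]
    - [-0.02, -0.39, 0.74]
    - [-0.02, -0.39, 0.74]
    - [-0.02, -0.39, 0.74]
  rot:
    - [0, 0, -0.006]
    - [0, 0, -0.006]
    - [0, 0, -0.006]
    - [0, 0, -0.006]
    - [0, 0, -0.006]
    - [0, 0, -0.006]
    - [0, 0, -0.006]
  gripper: [0.2, 0.2, 0.2, 0.2, 0.2, 0.2, 0.2]

```text
time_s: 3.22
tool_pos: [0.517, 0.1133, 0.103]
tool_rot: [-180.0, -0.1, -7.2]
force: [-0.3, -0.6, 0.4]
grip_width: 0.052
grasp_force: 0.0
```

Call:
step_arm:
  delta_pos:
    - [0, 0, 0]
    - [0, 0, 0]
    - [0, 0, 0]
    - [0, 0, 0]
    - [0, 0, 0]
    - [0, 0, 0]
  rot:
    - [0, 0, 0]
    - [0, 0, 0]
    - [0, 0, 0]
    - [0, 0, 0]
    - [0, 0, 0]
    - [0, 0, 0]
  gripper: [-0.2, -0.6, -0.6, -0.6, -0.6, -0.6]
  squeeze: 10

```text
time_s: 3.98
tool_pos: [0.5158, 0.1134, 0.1018]
tool_rot: [179.9, -0.0, -7.1]
force: [-0.8, -3.8, 3.9]
grip_width: 0.0197
grasp_force: 10.0
```

```bash
python3 -c "
from h import *
o=env.get_obs();print(o['force'],o['tool_rot'])
u=np.array([.127,.992])
p=np.array([.5022,.0026])+.075*u; print(p); to([p[0],p[1],.1],-7.3)"
```

```text
[-0.83924984 -3.76963676  3.94635586] [ 1.79932341e+02 -1.16946996e-02 -7.13740526e+00]
[0.511725 0.077   ]
now [0.5158 0.1134 0.1018] [179.9  -0.   -7.1] t 3.975 | units [0.002, 0.183, 0.009] rot [0.001, -0.0, 0.002]
```

Call:
step_arm:
  delta_pos:
    - [0, 0.03, 0]
    - [0, 0.06, 0]
    - [0, 0.09, 0]
    - [0, 0.12, 0]
    - [0, 0.15, 0]
    - [0, 0.175, 0]
    - [0, 0.175, 0]
    - [0, 0.175, 0]
    - [0, 0.175, 0]
  rot:
    - [0, 0, 0]
    - [0, 0, 0]
    - [0, 0, 0]
    - [0, 0, 0]
    - [0, 0, 0]
    - [0, 0, 0]
    - [0, 0, 0]
    - [0, 0, 0]
    - [0, 0, 0]
  gripper: [-0.6, -0.6, -0.6, -0.6, -0.6, -0.6, -0.6, -0.6, -0.6]
  squeeze: 20

```text
time_s: 5.1
tool_pos: [0.5113, 0.0783, 0.1018]
tool_rot: [179.9, 0.0, -7.1]
force: [-0.5, 2.4, 5.9]
grip_width: 0.0196
grasp_force: 20.0
```

Run:
```python
from m import *
to([.511725,.077,.1],-7.3)
w=cap('wrist');t=cap('top');s=cap('side')
a=cv2.resize(w['bgr'][120:300],(560*14//10,252));o=np.zeros((592,784,3),np.uint8);o[:252]=a
h=proj(w,[.5022,.0026,.084]);print('hole',h)
u,v=map(int,h);
for d,k in((w,0),(t,1),(s,2)):
    u,v=map(int,proj(d,[.5022,.0026,.084])); hw=45 if k==0 else 30
    c=d['bgr'][max(v-hw,0):v+hw,max(u-hw,0):u+hw]; o[254:514,k*262:k*262+260]=cv2.resize(c,(260,260),interpolation=cv2.INTER_CUBIC)
cv2.imwrite('pics/w2.png',o)
```

```text
now [0.5113 0.0783 0.1018] [179.9   0.   -7.1] t 5.1 | units [0.003, 0.006, 0.009] rot [0.001, 0.0, 0.002]
hole (np.float64(429.5133325135986), np.float64(261.0606335650127))
```

View pics/w2.png

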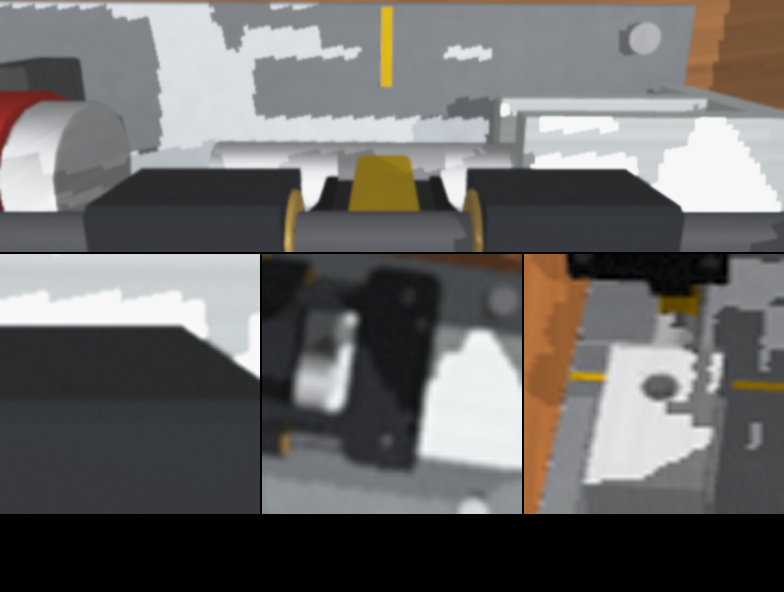

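The wrist view shows the lug at about column 384 and the plate line at 387, so it is nearly level with the line. I'll release, rise and measure.

Call:
step_arm:
  delta_pos:
    - [0, 0, 0]
    - [0, 0, 0]
    - [0, 0, 0]
    - [0, 0, -0.2]
    - [0, 0, -0.5]
    - [0, 0, -0.75]
    - [0, 0.15, -0.75]
    - [0, 0.15, -0.75]
    - [0, 0.15, -0.75]
  rot:
    - [0, 0, 0]
    - [0, 0, 0]
    - [0, 0, 0]
    - [0, 0, 0]
    - [0, 0, 0]
    - [0, 0, 0]
    - [0, 0, 0]
    - [0, 0, 0]
    - [0, 0, 0]
  gripper: [-0.2, 0.1, 0.1, 0.1, 0.1, 0.1, 0.1, 0.1, 0.1]

```text
time_s: 6.38
tool_pos: [0.5072, 0.0501, 0.2509]
tool_rot: [-180.0, 0.1, -7.1]
force: [-0.2, 0.6, -0.4]
grip_width: 0.048
grasp_force: 0.0
```

Run:
```python
from m import *
to([.5022,.0026,.25],-7.3)
w=cap('wrist')
h=proj(w,[.5022,.0026,.084]);l=proj(w,[.5117,.077,.125]);print('hole',h,'lug',l)
f=lambda r,g,b:(r+g+b<330)
u,v=map(int,h);B=blobs(w,(u-16,v-16,u+16,v+16),f);print(B);Hc=B[0][3]
u,v=map(int,l);B=blobs(w,(u-40,v-40,u+40,v+40),lambda r,g,b:(r>160)&(g>120)&(b<80));print(B)
print(plane(w,*Hc,.084))
for b in B:print(plane(w,*b[3],.125),plane(w,*b[3],.012))
c=w['bgr'][120:260,110:390];cv2.imwrite('pics/w3.png',cv2.resize(c,(784,392),interpolation=cv2.INTER_CUBIC))
```

```text
now [0.5072 0.0501 0.2509] [-1.8e+02  1.0e-01 -7.1e+00] t 6.375 | units [0.005, 0.239, 0.004] rot [-0.0, 0.001, 0.002]
hole (np.float64(327.62052726424537), np.float64(198.4164216547761)) lug (np.float64(237.25640002954776), np.float64(208.82997048314311))
[(255, [319, 189], [19, 18], [328.1, 197.8])]
[(666, [225, 195], [26, 46], [238.0, 209.6]), (29, [210, 244], [12, 4], [215.4, 245.1]), (19, [197, 244], [7, 4], [199.1, 245.2])]
[0.50269512 0.00213641 0.084     ]
[0.51103018 0.07652358 0.125     ] [0.48593678 0.09082766 0.012     ]
[0.48488514 0.09832749 0.125     ] [0.44914409 0.12151126 0.012     ]
[0.48638238 0.1110412  0.125     ] [0.45125108 0.13940267 0.012     ]
```

View pics/w3.png

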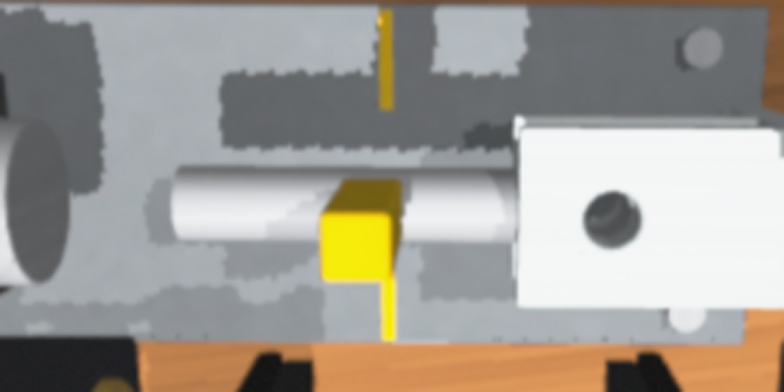

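The wrist view shows the lug top at about (237.5,208) and the hole at (328,198). That puts the lug about 75 mm from the hole, and the hole looks clear, so the rod is set. Next is the red pin.

```bash
python3 -c "
from h import *
to([.547,-.171,.25],-25)"
```

```text
now [0.5072 0.0506 0.2508] [-1.8e+02  1.0e-01 -7.0e+00] t 6.425 | units [0.333, 1.075, 0.003] rot [-0.0, 0.001, 0.209]
```

Call:
step_arm:
  delta_pos:
    - [0.33, 1, 0]
    - [0.33, 1, 0]
    - [0.33, 1, 0]
    - [0.33, 1, 0]
    - [0.33, 1, 0]
    - [0.33, 1, 0]
  rot:
    - [0, 0, 0.209]
    - [0, 0, 0.209]
    - [0, 0, 0.209]
    - [0, 0, 0.209]
    - [0, 0, 0.209]
    - [0, 0, 0.209]
  gripper: [0.25, 0.25, 0.25, 0.25, 0.25, 0.25]

```text
time_s: 7.18
tool_pos: [0.5487, -0.1535, 0.2514]
tool_rot: [-179.9, 0.1, -24.8]
force: [0.7, 0.6, -0.6]
grip_width: 0.0544
grasp_force: 0.0
```

Run:
```python
from m import *
to([.547,-.171,.25],-25)
w=cap('wrist')
l=proj(w,[.547,-.171,.124]);print('pin',l)
u,v=map(int,l);x0,y0=u-40,v-40;c=w['img'][y0:v+40,x0:u+40].astype(int)
for th in(120,160,190):
    m=((c[...,0]>th)&(c[...,1]<80)&(c[...,2]<80)).astype(np.uint8);ys,xs=np.nonzero(m)
    r=cv2.minAreaRect(np.c_[xs+x0,ys+y0].astype(np.float32));W=np.array([plane(w,*p,.124) for p in cv2.boxPoints(r)])[:,:2]
    e1,e2=W[1]-W[0],W[2]-W[1];e=max((e1,e2),key=np.linalg.norm)
    print(th,len(xs),r[0],W.mean(0).round(4),np.linalg.norm(e1).round(4),np.linalg.norm(e2).round(4),np.degrees(np.arctan2(e[1],e[0])).round(1))
cv2.imwrite('pics/w4.png',cv2.resize(w['bgr'][max(v-60,0):v+60,u-80:u+80],(640,480),interpolation=cv2.INTER_CUBIC));print(max(v-60,0),u-80)
```

```text
now [ 0.5487 -0.1535  0.2514] [-1.799e+02  1.000e-01 -2.480e+01] t 7.175 | units [0.029, 0.083, 0.007] rot [-0.001, 0.001, 0.002]
pin (np.float64(294.5964603713143), np.float64(202.8521995708234))
120 698 (296.3815002441406, 198.36769104003906) [ 0.5496 -0.1736] 0.0286 0.0181 -111.6
160 473 (297.5, 200.5) [ 0.5477 -0.1738] 0.0267 0.0102 -114.8
190 0 (0.0, 0.0) [ 0.7585 -0.0474] 0.0 0.0 0.0
142 214
```

View pics/w4.png

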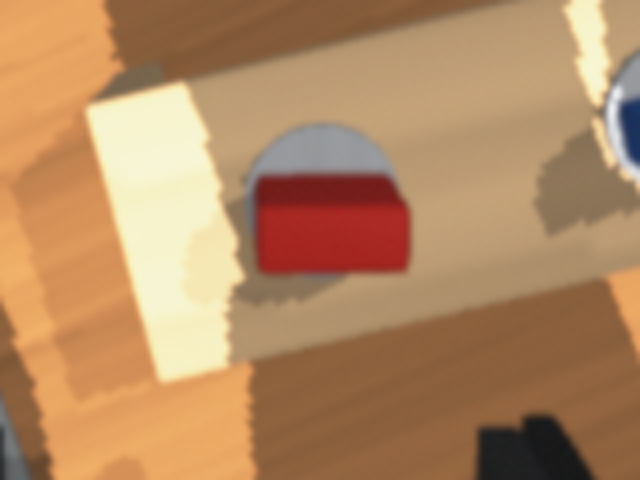

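The crop shows the handle's top face square to the gripper, centred at about (297,201.5), which gives (0.547, -0.173). Descending to grip it across the 30 mm faces.

Call:
step_arm:
  delta_pos:
    - [0.033, 0.092, 0]
    - [0.033, 0.092, 0.2]
    - [0.033, 0.092, 0.4]
    - [0.033, 0.092, 0.6]
    - [0.033, 0.092, 0.75]
    - [0.033, 0.092, 0.75]
    - [0.033, 0.092, 0.75]
    - [0.033, 0.092, 0.75]
    - [0.033, 0.092, 0.75]
    - [0.033, 0.092, 0.75]
    - [0.033, 0.092, 0.75]
  rot:
    - [0, 0, 0]
    - [0, 0, 0]
    - [0, 0, 0]
    - [0, 0, 0]
    - [0, 0, 0]
    - [0, 0, 0]
    - [0, 0, 0]
    - [0, 0, 0]
    - [0, 0, 0]
    - [0, 0, 0]
    - [0, 0, 0]
  gripper: [0.25, 0.25, 0.25, 0.25, 0.25, 0.25, 0.25, -0.2, -0.45, -0.45, -0.45]
  squeeze: 25

```text
time_s: 8.6
tool_pos: [0.5476, -0.1755, 0.1025]
tool_rot: [-179.9, -0.1, -25.0]
force: [0.6, 3.0, 2.7]
grip_width: 0.0297
grasp_force: 25.0
```

Call:
step_arm:
  delta_pos:
    - [0, 0, 0]
    - [0, 0, -0.1]
    - [0, 0, -0.25]
    - [0, 0, -0.4]
    - [0, 0, -0.55]
    - [0, 0, -0.55]
  rot:
    - [0, 0, 0]
    - [0, 0, 0]
    - [0, 0, 0]
    - [0, 0, 0]
    - [0, 0, 0]
    - [0, 0, 0]
  gripper: [-0.5, -0.5, -0.5, -0.5, -0.5, -0.5]

```text
time_s: 9.35
tool_pos: [0.5473, -0.1773, 0.2131]
tool_rot: [179.9, -0.2, -25.1]
force: [0.4, -0.4, -2.1]
grip_width: 0.0299
grasp_force: 25.0
```

```bash
python3 -c "
from h import *
to([.5024,.0025,.213],-25)
d=cap('side');u,v=map(int,proj(d,env.get_obs()['tool_pos']));v0=max(v-60,0)
cv2.imwrite('pics/s5.png',cv2.resize(d['bgr'][v0:v0+120,u-60:u+60],(600,600),interpolation=cv2.INTER_CUBIC));print(u-60,v0)"
```

```text
now [ 0.5473 -0.1773  0.2131] [179.9  -0.2 -25.1] t 9.35 | units [-0.584, -0.719, -0.002] rot [0.001, -0.002, -0.001]
223 155
```

View pics/s5.png

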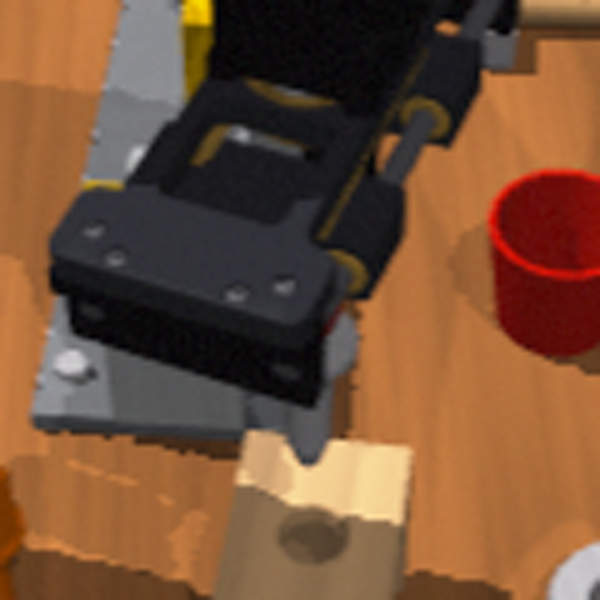

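The side view shows the pin held upright in the gripper and clear of its rack hole. The tip is at about crop (313,463), i.e. px (285.6,247.6). I'll check the tip against the TCP.

```bash
python3 -c "
from h import *
d=cap('side');print(plane(d,285.6,247,.1306), proj(d,[.5473,-.1773,.1306]),env.get_obs()['tool_pos'])"
```

```text
[ 0.54851487 -0.17835475  0.1306    ] (np.float64(284.87633909752515), np.float64(246.55052565189828)) [ 0.54555955 -0.17670788  0.21003701]
```

Call:
step_arm:
  delta_pos:
    - [-0.584, -0.72, 0]
    - [-0.584, -0.72, 0]
    - [-0.584, -0.72, 0]
    - [-0.584, -0.72, 0]
    - [-0.584, -0.72, 0]
    - [-0.584, -0.72, 0]
    - [-0.584, -0.72, 0]
  rot:
    - [0, 0, 0]
    - [0, 0, 0]
    - [0, 0, 0]
    - [0, 0, 0]
    - [0, 0, 0]
    - [0, 0, 0]
    - [0, 0, 0]
  gripper: [-0.5, -0.5, -0.5, -0.5, -0.5, -0.5, -0.5]

```text
time_s: 10.32
tool_pos: [0.5018, 0.0022, 0.2111]
tool_rot: [180.0, 0.0, -25.2]
force: [-0.5, -0.5, -2.2]
grip_width: 0.03
grasp_force: 25.0
```

```bash
python3 -c "
from h import *
to([.5024,.0025,.175],-25)
d=cap('side');p=env.get_obs()['tool_pos'];print('pred tip px',proj(d,p-[0,0,.0825]))
u,v=map(int,proj(d,[.5024,.0025,.1]));v0=max(v-50,0)
cv2.imwrite('pics/s6.png',cv2.resize(d['bgr'][v0:v0+100,u-50:u+50],(600,600),interpolation=cv2.INTER_CUBIC));print(u-50,v0,proj(d,[.5024,.0025,.084]))"
```

```text
now [0.5018 0.0022 0.2111] [180.    0.  -25.2] t 10.325 | units [0.002, -0.003, 0.18] rot [0.0, 0.001, -0.002]
pred tip px (np.float64(258.43117643483055), np.float64(178.60420011772442))
209 138 (np.float64(259.7809518086875), np.float64(194.05823466101404))
```

View pics/s6.png

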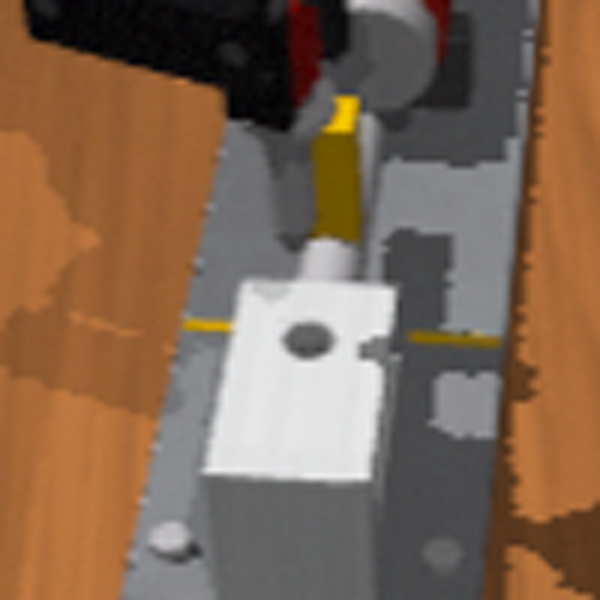

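The side view shows the tip at about (257.3,179), prediction (258.4,178.6), and the hole at (260,194.5). The tip is over the hole to within 1–2 mm, and the taper allows about 5 mm. I'll lower in stages and watch the force.

Call:
step_arm:
  delta_pos:
    - [0.003, -0.002, 0.1]
    - [0.003, -0.002, 0.2]
    - [0.003, -0.002, 0.24]
    - [0.003, -0.002, 0.28]
    - [0.003, -0.002, 0.28]
  rot:
    - [0, 0, 0]
    - [0, 0, 0]
    - [0, 0, 0]
    - [0, 0, 0]
    - [0, 0, 0]
  gripper: [-0.5, -0.5, -0.5, -0.5, -0.5]

```text
time_s: 11.0
tool_pos: [0.503, 0.0033, 0.1557]
tool_rot: [180.0, -0.1, -25.1]
force: [0.4, -0.5, -2.4]
grip_width: 0.03
grasp_force: 25.0
```

Call:
step_arm:
  delta_pos:
    - [0, 0, 0.02]
    - [0, 0, 0.04]
    - [0, 0, 0.05]
    - [0, 0, 0.05]
  rot:
    - [0, 0, 0]
    - [0, 0, 0]
    - [0, 0, 0]
    - [0, 0, 0]
  gripper: [-0.5, -0.5, -0.5, -0.5]

```text
time_s: 11.5
tool_pos: [0.5031, 0.0032, 0.1457]
tool_rot: [-180.0, -0.1, -25.1]
force: [3.4, -3.3, -1.0]
grip_width: 0.0297
grasp_force: 25.0
```

Call:
step_arm:
  delta_pos:
    - [0.006, 0.002, 0]
    - [0.006, 0.002, 0.02]
    - [0.006, 0.002, 0.04]
    - [0.006, 0.002, 0.06]
    - [0.006, 0.002, 0.06]
  rot:
    - [0, 0, 0]
    - [0, 0, 0]
    - [0, 0, 0]
    - [0, 0, 0]
    - [0, 0, 0]
  gripper: [-0.5, -0.5, -0.5, -0.5, -0.5]

```text
time_s: 12.12
tool_pos: [0.5033, 0.0029, 0.1329]
tool_rot: [-180.0, 0.0, -25.0]
force: [3.5, -1.1, -3.6]
grip_width: 0.0295
grasp_force: 25.0
```

Call:
step_arm:
  delta_pos:
    - [0.003, 0, 0.02]
    - [0.003, 0, 0.04]
    - [0.003, 0, 0.06]
    - [0.003, 0, 0.07]
    - [0.003, 0, 0.07]
  rot:
    - [0, 0, 0]
    - [0, 0, 0]
    - [0, 0, 0]
    - [0, 0, 0]
    - [0, 0, 0]
  gripper: [-0.5, -0.5, -0.5, -0.5, -0.5]

```text
time_s: 12.75
tool_pos: [0.5036, 0.0027, 0.1191]
tool_rot: [180.0, 0.0, -25.0]
force: [1.6, -1.1, -2.1]
grip_width: 0.03
grasp_force: 25.0
```

Call:
step_arm:
  delta_pos:
    - [0, 0, 0.02]
    - [0, 0, 0.04]
    - [0, 0, 0.055]
    - [0, 0, 0.062]
    - [0, 0, 0.066]
    - [0, 0, 0.066]
  rot:
    - [0, 0, 0]
    - [0, 0, 0]
    - [0, 0, 0]
    - [0, 0, 0]
    - [0, 0, 0]
    - [0, 0, 0]
  gripper: [-0.5, -0.5, -0.5, -0.5, -0.5, -0.5]

```text
time_s: 13.5
tool_pos: [0.5038, 0.0027, 0.1065]
tool_rot: [180.0, 0.0, -25.0]
force: [-0.8, -0.8, 0.4]
grip_width: 0.0298
grasp_force: 25.0
```

Call:
step_arm:
  delta_pos:
    - [0, 0, 0.005]
    - [0, 0, 0.008]
    - [0, 0, 0.008]
  rot:
    - [0, 0, 0]
    - [0, 0, 0]
    - [0, 0, 0]
  gripper: [-0.5, -0.5, -0.5]

```text
time_s: 13.88
tool_pos: [0.5038, 0.0026, 0.1064]
tool_rot: [179.9, 0.0, -25.0]
force: [-7.1, -1.3, 12.4]
grip_width: 0.0298
grasp_force: 25.0
```

The flange is seated: z stopped at 0.1064 with 12 N upward. I'll ease off, release, rise and look.

Call:
step_arm:
  delta_pos:
    - [0, 0, -0.006]
    - [0, 0, -0.006]
    - [0, 0, -0.006]
    - [0, 0, -0.006]
    - [0, 0, -0.006]
    - [0, 0, -0.1]
    - [0, 0, -0.3]
    - [0, 0, -0.6]
    - [0, 0, -0.8]
    - [-0.1, 0.5, -0.8]
    - [-0.1, 0.5, -0.8]
    - [-0.1, 0.5, -0.8]
  rot:
    - [0, 0, 0]
    - [0, 0, 0]
    - [0, 0, 0]
    - [0, 0, 0]
    - [0, 0, 0]
    - [0, 0, 0]
    - [0, 0, 0]
    - [0, 0, 0]
    - [0, 0, 0]
    - [0, 0, 0]
    - [0, 0, 0]
    - [0, 0, 0]
  gripper: [-0.5, -0.2, 0.05, 0.05, 0.05, 0.05, 0.05, 0.05, 0.05, 0.05, 0.05, 0.05]

```text
time_s: 15.38
tool_pos: [0.4421, -0.0826, 0.2649]
tool_rot: [179.9, -0.0, -25.4]
force: [-0.2, 0.0, -1.1]
grip_width: 0.0458
grasp_force: 0.0
```

Run:
```python
from m import *
s=cap('side');t=cap('top')
print('S',blobs(s,(235,160,285,200),red),proj(s,[.5024,.0025,.128]),'T',blobs(t,(225,200,265,235),red),proj(t,[.5024,.0025,.128]))
o=np.zeros((400,800,3),np.uint8)
o[:,:400]=cv2.resize(s['bgr'][140:290,200:350],(400,400),interpolation=cv2.INTER_CUBIC)
o[:,400:]=cv2.resize(t['bgr'][130:260,170:300],(400,400),interpolation=cv2.INTER_CUBIC);cv2.imwrite('pics/f.png',o)
print(env.get_obs()['grip_width'],env.get_obs()['force'])
```

```text
S [(71, [254, 174], [11, 13], [258.8, 179.5])] (np.float64(258.7230672639774), np.float64(178.8506119515452)) T [] (np.float64(244.7174811307259), np.float64(218.26774282459792))
0.04569877570201982 [-0.04204868 -0.23512676  0.90771852]
```

View pics/f.png

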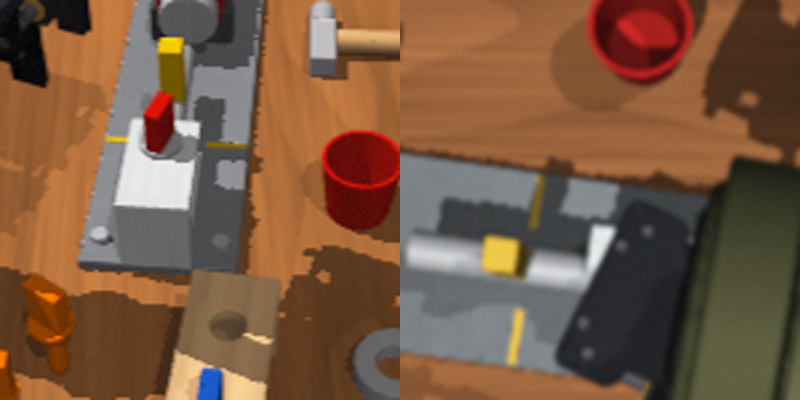

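The side view shows the red pin home with its flange flat on the cheek. Its handle is at (258.8,179.5), prediction (258.7,178.9). The blue pin is still in the rack, the cup and ring haven't moved, and the gripper is clear.

```bash
python3 -c "
from h import *
print(env.sign_off())"
```

```text
the job is handed in; nothing more can be done
None
```

The rod is out with its eye lined up, the red-handled pin sits in the clevis with its flange on the upper cheek and released, I touched nothing else, and the job was handed in at about 15.5 s.

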